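# Lock the grater's guard, then free and turn its selector

## Robot

A 6-joint arm with a two-finger parallel gripper is mounted at the origin on the work surface. World frame = base frame: x ahead of the robot, y to its left, z up, the work surface at z = 0. Lengths are in m, angles in rad, forces in N, time in s.
With the tool pointing down it reaches from about 0.3 to 0.75 m from the base axis. Payload 8.5 kg.
Tool frame: the origin (TCP) lies on the front face of the gripper's body, between the roots of the fingers; the fingertips stand 73 mm ahead of it and the grasp point (between the pads) lies 54 mm ahead of it (ctrl.finger_overhang is the distance from the TCP to the fingertips, in m); x points along the fingers, z is the direction in which the jaws open and shut, and the axes are right-handed (so a half turn about x gives the same grasp; the last joint's range is limited). The gripper opens to 85 mm and grips with 20 to 120 N. Pads are 22 mm wide; open, the fingers measure 114 mm over their backs; the gripper's body (76 mm by 85 mm) begins 54 mm behind the grasp point. The pads swing forward as they close: fully open they stand 13 mm farther back than shut.
Start: joints at [-1.515, 0.381, 1.297, -0, 1.464, -0.215], TCP at [0.147, -0.53, 0.304] pointing down, gripper open.
Joint ranges: [-3.11, 3.11], [-0.89, 2.33], [0.22, 2.48], [-1.42, 4.56], [0.17, 2.85], [-2.88, 2.88]. Speed limits (rad/s): [2.39, 2.39, 3.14, 3.14, 3.14, 3.14].

## Interface

Orientations are given as [roll, pitch, yaw] about the fixed x, y, z axes, in that order (R = Rz(yaw) Ry(pitch) Rx(roll)).
In Python, from station import readout, eyes, job, ctrl gives the robot as it stands.
- The arm moves only by the tool play_rows, never from a script. Its argument "plan" is a list that holds one entry, the list of rows, each a list of 7 numbers: the turn, a rotation vector about the world's x, y, z in rad, then the shift along the world's x, y, z in mm, then the gripper's target within -1 to 1 (shut at 1, half-way at 0, fully open at -1). In form: [[[rx, ry, rz, x, y, z, claw], ...]]. A call has exactly 8 rows; each row shifts and turns the pose as measured when the row begins; what a row does not reach is not made up. A row lasts 1/8 s, in which the tool goes at most 62.5 mm and 10.7 degrees, less where a joint would pass 70% of its speed; a pose out of reach is approached as far as the arm can. A call is refused whole if a number of a shift passes 62.5 or a number of a turn 0.188, either way. A call with a gripper value outside its range is refused whole. The fingers move at their own pace and stop on an object; the grip force is fixed at half the most. Time passes only in rows, so rows that do not move let the fingers close, or fill a call up. It gives the time, the measured TCP pose, the force and the opening at its end, in the units of the state.
- readout.get_obs(): the state, without advancing time (a new reading comes with each control period).
- eyes.camera(name): name is "scene" or "top"; returns the picture (480x640x3 uint8, blue, green, red); there is no depth.
- eyes.get_calibration(name): a dict with "mtx" (3x3 intrinsics, pixels), "k1" (the pictures are not rectified: a ray, as slopes to the right and down, at radius r is drawn at 1 + k1 r^2 times it, then the intrinsics apply), "extrinsics" (4x4, takes a point from camera to world coordinates). Camera axes: x right, y up, looking along -z (the intrinsics and any distortion apply to the point x, -y, -z); pixel columns grow to the right and rows downward; lengths in m; the calibration is good to about 2 mm. A picture is of the moment at which its call begins. get_calibration takes no time and is no camera call.
- job.close_job(): hands the job in, once; it reports no verdict.
The state is a dict: "time": time; "joint_pos": joint angles; "qd": joint speeds; "joint_torque": joint torques, N m; "ee_pos": TCP position; "orientation": TCP orientation; "ft_force": force on the tool from outside, world axes, zero at the start; "moment": the same for the moment, N m; "opening": finger opening in m.
Only numpy, scipy, OpenCV 4.12 (cv2) and the standard library are available. Lean on these libraries where they do the work, as an engineer would, in place of code of your own. Each camera call takes 0.05 s, during which the arm holds its last target.

## Task

Get the electric grater ready to run: press the tall T-handle of the guard lock down onto its firm rubber stop, turn it clockwise while held down as far as it goes (nearly a quarter turn), and let it spring fully back up, which swings the stop plate out of the selector's way. Then turn the smaller selector knob clockwise fully home and let go. Once you feel the rubber stop press no harder than needed (about 10 N, never over 18), never wrench the lock or the selector while it is still blocked, and leave the other things where they are.

Things in the scene. Friction and masses are not known exactly. Their poses are not given: they have to be found in the camera images.
- machine: the electric grater, fixed to the table: white casing 260 x 320 mm, 90 mm high, flat top. Origin at the centre of its underside; its x axis points from its front to its back (front faces the robot at yaw 0), y to its left. On top, 60 mm in front of the centre, stand the guard lock (y = +50 mm) and the selector (y = -50 mm), axes upright, 100 mm apart. Behind them, 76 mm behind the centre, a steel feed hopper of 104 mm diameter, 132 mm above the table
- lock_turn (a joint): turn of the guard lock, clockwise seen from above, 0 at the start to 1.46 rad at its end stop. It cannot turn from 0 until its T-handle is held down far enough; only at 1.37 to 1.46 rad is it set, where the handle can spring up again. Friction about 0.06 N m. Held up, it cannot leave either end
- lock_cap (a joint): how far the T-handle is pushed down, m; 0 is fully up. A spring pushes it up with 3 N at the top, rising by 0.1 N per mm. How far down it must go to turn is different every time (5 to 25 mm, cannot be seen); 1 mm beyond that depth it meets a rubber stop, felt as a sudden stiffening to 5 N per mm. It must stay down through the turn
- lock_buffer (a joint): how far the rubber stop under the T-handle is squeezed, m; 0 while it is not met; 5 N per mm. More than 3.2 mm (16 N on the rubber, about 20 N from the hand) damages it
- lock_catch (a joint): how far the hidden catch that stops the lock from turning is wrenched aside, rad; 0 when unloaded, 10 N m per rad. More than 0.06 rad (0.6 N m, ten times what the turn needs) breaks it; it is loaded only if the handle is turned without being far enough down
- lock_grip (a point): grip point of the T-handle: on the lock's axis, 176 mm above the table when fully up; it goes down and turns with the handle. The handle is a black bar 56 mm long (along this point's x axis), 14 mm thick (along its y axis), 32 mm high, its top 11 mm above this point, its foot 21 mm below it on a black disc of 56 mm diameter that fingertips may push on (the disc is part of the handle). At lock_turn = 0 the bar lies along the machine's x axis
- lock: the turning column of the guard lock (without the T-handle's push) with the stop plate: a flat steel fan plate 6 mm thick 9 to 15 mm above the casing, radius 52 mm about the lock's axis; it turns with the lock, does not go down, and bars the pawl of the selector until the lock is set. Origin on the lock's axis at the casing's top
- selector_turn (a joint): turn of the selector knob, clockwise seen from above, 0 at the start to 1.0 rad at its end stop (home). Blocked beyond about 0.15 rad until the lock is set. Friction about 0.1 N m; stays where left
- selector_grip (a point): grip point of the selector: on its axis, 160 mm above the table; turns with it. Black bar 38 mm long (along this point's x axis), 12 mm thick (along its y axis), 30 mm high, its top 10 mm above this point, its foot 20 mm below it on a black disc of 42 mm diameter. At selector_turn = 0 the bar lies along the machine's x axis
- selector: the selector knob, with a pawl on its foot: a steel finger 8 mm thick, 60 mm long from the selector's axis, 8 to 16 mm above the casing, turning with the selector. Origin on the selector's axis at the casing's top
- grating_disc: loose steel disc, 64 mm diameter, 12 mm thick, lying on the casing behind the lock, origin under its centre: leave alone
- box_grater: loose four-sided hand grater, about 90 mm wide, 215 mm high, origin under its centre: leave alone
- tray: loose low white plastic tray 340 x 240 x 35 mm, origin under its centre: leave alone
- apple0: apple in the tray, 74 mm diameter, 66 mm high, origin under it: leave alone
- apple1: the other apple in the tray, same size: leave alone
- bowl: loose steel bowl, 180 mm diameter, 80 mm high, origin under its centre: leave alone
- jar: loose glass jar beside the machine, 70 mm diameter, 100 mm high, origin under its centre: leave alone
- mug: loose white mug on the other side of the machine, 76 mm diameter, 85 mm high, handle at its +y, origin under its centre: leave alone

How it is judged:
On the way, in this order (a step that is already met when the one before it is completed fails the run):
1. the guard lock is turned to its set position and its handle has sprung back up, the selector still at its start (value of joint lock_turn above 1.3 rad and value of joint lock_cap below 0.003 m and value of joint selector_turn below 0.25 rad), for 0.2 s.
2. the selector is turned home (value of joint lock_turn above 1.3 rad and value of joint lock_cap below 0.003 m and value of joint selector_turn above 0.93 rad), for 0.2 s.
At the end, for the whole second after the job is handed in: The lock is turned past 1.3 rad with its handle up within 3 mm, the selector past 0.93 rad (home is 1.0), both at rest, and every other thing within 30 mm of where it stood (all of step 2 and velocity of joint each of selector_turn, lock_turn below 0.05 rad/s and distance of each of grating_disc, box_grater, tray, apple0, apple1, bowl, jar, mug from where it was at the start of the episode below 0.03 m); the robot touches nothing.
It fails at once if the rubber stop under the T-handle is squeezed by more than 3.2 mm (16 N) (value of joint lock_buffer above 0.0032 m).
It fails at once if the lock is wrenched against its catch with more than 0.6 N m, not being pressed far enough down (value of joint lock_catch above 0.06 rad).
It fails at once if the selector is forced against the stop plate with more than 20 N (contact force between selector and lock above 20 N).
It fails at once if another thing is knocked over or moved by more than 30 mm (distance of any of grating_disc, box_grater, tray, apple0, apple1, bowl, jar, mug from where it was at the start of the episode above 0.03 m or angle between any of box_grater, jar, mug, bowl's own z axis and vertical above 0.5 rad).
It also fails if it takes over 70 s, if anything falls off the work surface, if the arm or the gripper's body presses on something with over 40 N, if the wrist force passes 120 N, or if a joint passes its speed limit or range.

## Working session

There is one attempt and no reset: what is moved stays moved. The work goes in short steps, Python scripts to look and compute and a tool call to move; the robot and the scene stay as the last step left them, time stands still between calls to the robot, and variables do not carry over. Pictures are saved under pics/ and viewed, and the job is handed in when it is done.

Besides the shell and the picture viewer there is one more tool, called after "Emit:" by a JSON object that holds its "fn" and its "kwargs", one argument or row to a line. play_rows: Moves the arm, as the interface text tells. Its arguments: {"type":"object","properties":{"plan":{"type":"array","items":{"type":"array","items":{"type":"array","items":{"type":"number"}}}}},"required":["plan"]}

```bash
ls; mkdir -p pics; python3 - <<'E'
from station import readout, eyes, job, ctrl
import cv2
o=readout.get_obs()
for k,v in o.items(): print(k,v)
print(ctrl.finger_overhang)
for n in("scene","top"):
    cv2.imwrite(f"pics/{n}0.png",eyes.camera(n)); print(eyes.get_calibration(n))
E
```

```text
pics
time 0.0
joint_pos [-1.51528774e+00  3.81203701e-01  1.29828110e+00  7.21156800e-06
  1.46358871e+00 -2.15292937e-01]
qd [ 0.00043795  0.00195282  0.00053108 -0.00046873 -0.00053976  0.00164209]
joint_torque [-1.04317216e-03 -4.48463380e+01 -2.31279570e+01 -1.76488256e-04
  4.76682850e-03  8.64145363e-06]
ee_pos [ 0.14711898 -0.5297587   0.3033007 ]
orientation [2.92145865 1.56931545 1.62146306]
ft_force [0.17909031 0.78927442 0.66826037]
moment [ 0.00607223 -0.01223004  0.00064145]
opening 0.0855099169291939
0.0726
{'mtx': array([[566.29956779,   0.        , 316.22975291],
       [  0.        , 566.29956779, 237.00330619],
       [  0.        ,   0.        ,   1.        ]]), 'k1': -0.06779710872114876, 'extrinsics': array([[ 0.23795612, -0.81586702,  0.52700844,  1.3456473 ],
       [ 0.97121089,  0.2061467 , -0.11938572, -0.23303836],
       [-0.01123818,  0.54024489,  0.8414328 ,  1.42642371],
       [ 0.        ,  0.        ,  0.        ,  1.        ]])}
{'mtx': array([[498.38397604,   0.        , 316.41092411],
       [  0.        , 498.38397604, 244.93868317],
       [  0.        ,   0.        ,   1.        ]]), 'k1': -0.056012648228435144, 'extrinsics': array([[ 1.87190193e-02,  9.78368085e-01, -2.06023027e-01,
         2.44148929e-01],
       [-9.99824565e-01,  1.81808525e-02, -4.50517341e-03,
        -4.31010615e-02],
       [-6.62043622e-04,  2.06071216e-01,  9.78536773e-01,
         1.43864224e+00],
       [ 0.00000000e+00,  0.00000000e+00,  0.00000000e+00,
         1.00000000e+00]])}
```

View pics/scene0.png

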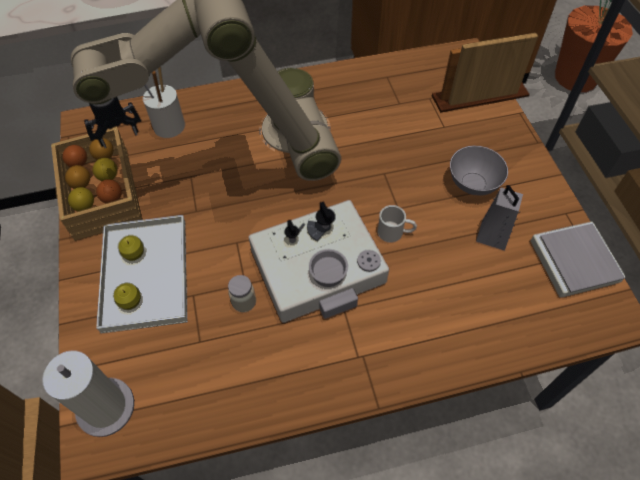

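View pics/top0.png

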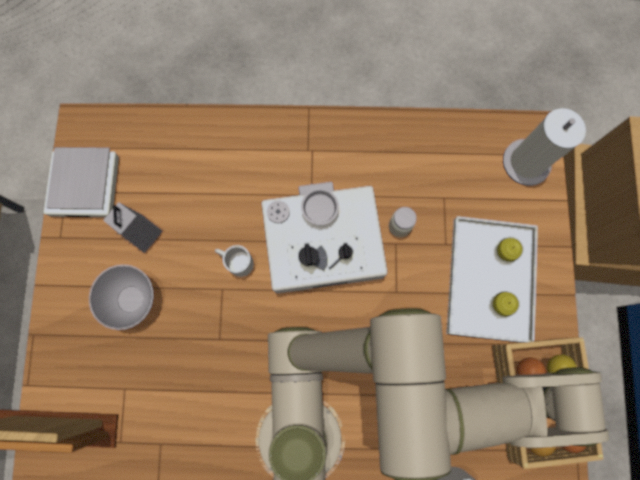

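The top view shows the machine at about (324,240), with the lock at (309,256) and the selector at (345,252). In the scene view the lock is at (325,217) and the selector at (291,232). I'll zoom in for accuracy.

```bash
python3 - <<'E'
import cv2
a=cv2.imread("pics/top0.png")[175:300,250:400]; cv2.imwrite("pics/topz.png",cv2.resize(a,None,fx=5,fy=4.8,interpolation=cv2.INTER_CUBIC)[:600])
a=cv2.imread("pics/scene0.png")[195:325,240:395]; cv2.imwrite("pics/scenez.png",cv2.resize(a,(775,598),interpolation=cv2.INTER_CUBIC))
E
```

```text
(no output)
```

View pics/topz.png

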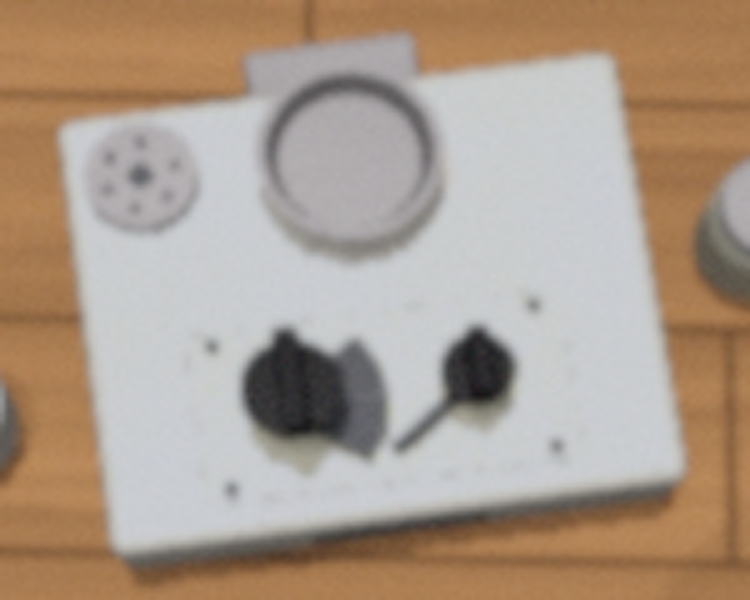

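View pics/scenez.png

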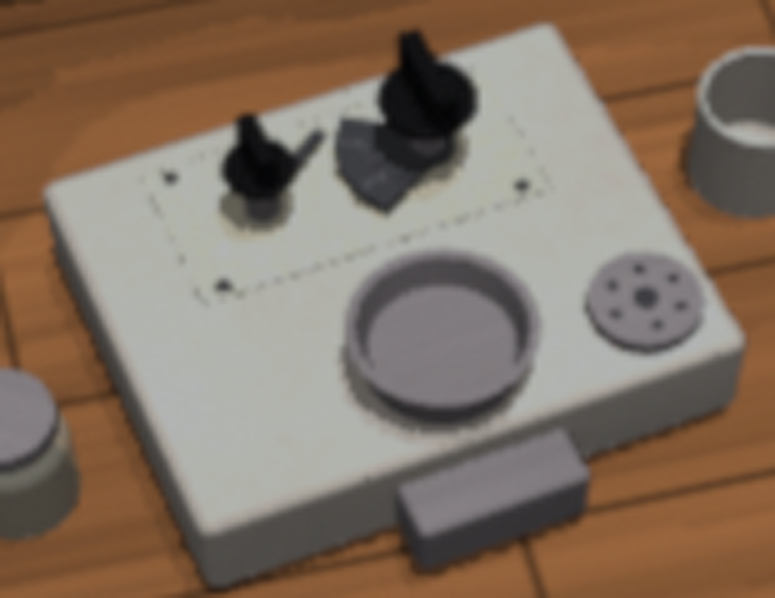

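```bash
cat > h.py <<'E'
import numpy as np, cv2
from station import eyes
from scipy.optimize import least_squares
def proj(n,P):
    c=eyes.get_calibration(n);E=c["extrinsics"];P=np.atleast_2d(P)
    q=(P-E[:3,3])@E[:3,:3]; x=q[:,0]/-q[:,2]; y=-q[:,1]/-q[:,2]
    s=1+c["k1"]*(x*x+y*y); M=c["mtx"]
    return np.c_[x*s*M[0,0]+M[0,2], y*s*M[1,1]+M[1,2]]
def mw(p,L):
    c,s=np.cos(p[2]),np.sin(p[2]);L=np.atleast_2d(L)
    return np.c_[p[0]+c*L[:,0]-s*L[:,1],p[1]+s*L[:,0]+c*L[:,1],L[:,2]]
L=np.array([[.13,.16,.09],[.13,-.16,.09],[-.13,-.16,.09],[-.13,.16,.09]])
E
python3 - <<'E'
from h import *
T=np.array([[60,122],[613,55],[687,480],[113,550]])/[5,4.8]+[250,175]-.4
S=np.array([[743,340],[208,530],[45,190],[550,25]])/[5,4.6]+[240,195]-.4
f=lambda p:np.r_[(proj("top",mw(p,L))-T).ravel(),(proj("scene",mw(p,L))-S).ravel()]
r=least_squares(f,[.5,0,0]);print(r.x,f(r.x).round(1))
for n,w in(("top",slice(0,8)),("scene",slice(8,16))):
    print(least_squares(lambda p:f(p)[w],r.x).x)
p=r.x;np.save("p.npy",p)
print(mw(p,[[-.06,.05,.176],[-.06,-.05,.16]]))
d=0.028;
def draw(im,n):
  o=np.array([[250,175],[240,195]][n=="scene"]);W=[(150,125),(155,130)][n=="scene"]
  a=cv2.resize(im[o[1]:o[1]+W[1],o[0]:o[0]+W[0]],None,fx=4.6,fy=4.6,interpolation=cv2.INTER_CUBIC)
  th=np.linspace(0,6.283,40)
  def pl(P):
    q=(proj(n,mw(p,P))-o+.5)*4.6; cv2.polylines(a,[q.astype(int)],True,(0,0,255),1)
  pl(L); 
  pl([[-.06+x,.05+y,.187] for x,y in((.028,.007),(.028,-.007),(-.028,-.007),(-.028,.007))])
  pl([[-.06+x,-.05+y,.17] for x,y in((.019,.006),(.019,-.006),(-.019,-.006),(-.019,.006))])
  pl(np.c_[-.06+.028*np.cos(th),.05+.028*np.sin(th),0*th+.155]); pl(np.c_[-.06+.021*np.cos(th),-.05+.021*np.sin(th),0*th+.14])
  pl(np.c_[.076+.052*np.cos(th),.052*np.sin(th),0*th+.132])
  return a
for n in("top","scene"): cv2.imwrite(f"pics/ov_{n}.png",draw(cv2.imread(f"pics/{n}0.png"),n))
E
```

```text
[ 0.55368937 -0.05373914  0.15642165] [-1.5 -0.8 -0.2 -1.7  0.2 -0.5 -1.2  1.   1.4  0.5 -2.2  1.4 -2.2 -2.
  0.  -2.1]
[ 0.55236447 -0.05563579  0.15037693]
[ 0.55517923 -0.05196073  0.1629714 ]
[[ 0.48663268 -0.01369666  0.176     ]
 [ 0.50221113 -0.11247577  0.16      ]]
```

View pics/ov_top.png

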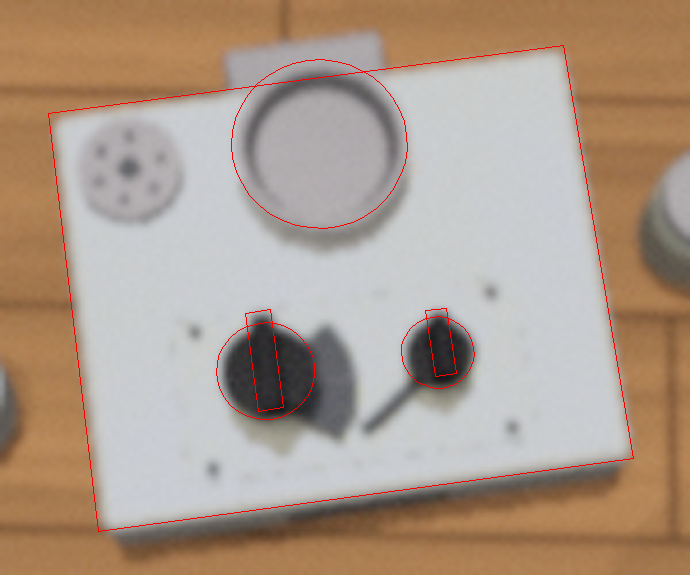

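View pics/ov_scene.png

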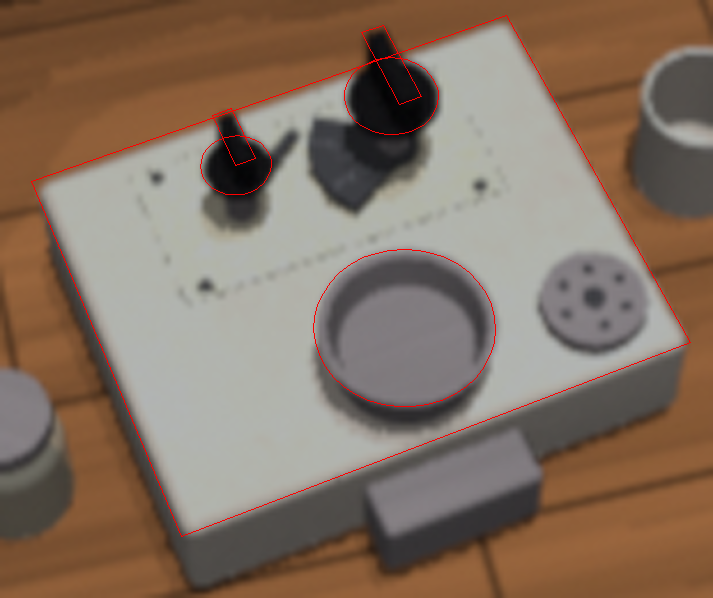

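```bash
python3 - <<'E'
import cv2,numpy as np
a=cv2.imread("pics/top0.png")[235:275,295:365].max(2)
for r in range(0,40,1): print(r+235," ".join("%3d"%v for v in a[r,::1]))
E
```

```text
235 208 209 207 205 208 209 209 210 209 210 208 209 208 210 210 208 210 209 210 208 208 206 208 208 208 208 209 209 209 209 208 208 207 209 207 207 205 205 207 206 206 205 204 206 206 206 206 207 205 207 205 205 204 204 204 205 204 204 199 197 197 200 203 205 207 207 206 207 208 209
236 207 207 207 206 207 209 207 209 209 209 209 208 208 209 210 208 210 209 209 210 208 207 208 208 209 209 209 209 208 208 208 208 208 208 207 207 206 206 206 204 205 206 205 207 206 205 204 206 206 206 206 206 205 205 201 204 203 203 199 195 190 186 191 199 204 207 206 207 208 210
237 208 208 208 206 209 208 208 209 210 209 210 209 208 210 210 210 210 209 211 209 209 207 208 209 209 210 209 209 207 209 208 207 207 209 208 207 205 201 203 203 204 206 207 206 206 205 204 205 205 207 206 205 206 205 205 207 205 203 201 194 178 165 175 190 201 205 207 207 208 208
238 208 209 209 208 207 206 209 209 211 209 207 209 209 210 210 209 210 208 209 209 208 210 209 209 208 209 209 209 209 208 207 206 207 208 207 204 199 197 197 200 204 204 206 206 207 207 205 204 205 205 207 207 209 207 206 206 206 206 203 192 170 
[... 9559 characters left out ...]
 204 206 206 207 207 208 206 203 204 203 206 206 205 199 200 204 204 203 201 204 201 201 203 204 207 208 208 207 208 204 203 204 206
273 206 205 204 206 206 207 208 208 207 209 209 207 204 198 188 176 173 178 190 202 207 208 207 208 208 207 206 206 207 206 206 206 206 206 205 205 204 204 204 208 208 208 205 203 199 199 202 207 207 207 200 201 205 205 204 202 205 205 206 206 206 207 208 209 209 209 206 208 208 206
274 201 198 201 205 206 207 208 207 206 210 209 208 207 205 200 192 189 194 200 205 206 208 207 207 207 206 205 208 208 207 206 204 204 203 205 205 202 202 207 210 208 208 207 201 200 200 202 206 209 207 207 206 206 206 207 207 207 208 207 209 207 209 207 208 207 207 206 205 204 206
```

```bash
cat >> h.py <<'E'
from station import readout
from scipy.spatial.transform import Rotation as R
p=np.load("p.npy")
def st():
    o=readout.get_obs(); m=R.from_euler("xyz",o["orientation"]).as_matrix()
    print("t%.2f"%o["time"],"tcp",(o["ee_pos"]*1e3).round(2),"x",m[:,0].round(4),"zang",round(np.arctan2(m[1,2],m[0,2]),4),"zz",round(m[2,2],4),"F",o["ft_force"].round(2),"M",o["moment"].round(3),"op",round(o["opening"]*1e3,1))
    print("q",o["joint_pos"].round(3)); return o,m
E
python3 - <<'E'
from h import *
o,m=st()
psi=p[2]; print("want zang",psi+np.pi/2,psi-np.pi/2)
# rotation vector to a straight-down pose with jaws along machine y
for a in(psi+np.pi/2,psi-np.pi/2):
    x=np.array([0,0,-1.]);z=np.array([np.cos(a),np.sin(a),0]);G=np.c_[x,np.cross(z,x),z]
    print((R.from_matrix(G@m.T)).as_rotvec())
g=mw(p,[[-.06,.05,.176]])[0]; print((g-o["ee_pos"])*1e3)
E
```

```text
t0.10 tcp [ 147.1  -529.8   303.35] x [-1.0e-04  1.3e-03 -1.0e+00] zang -1.3 zz -0.0013 F [-0.94  0.46  0.36] M [-0.032  0.063  0.016] op 85.1
q [-1.515  0.381  1.298 -0.     1.464 -0.215]
want zang 1.7272179773123852 -1.4143746762774079
[ 7.22862988e-05 -2.02314605e-03  3.02721095e+00]
[-1.33518249e-03 -4.77056021e-05 -1.14381035e-01]
[ 339.52928687  516.10238312 -127.35468192]
```

Emit:
{"fn": "play_rows", "kwargs": {
  "plan": [
    [[0,0,0.13,14,21.5,0,-1],[0,0,0.13,14,21.5,0,-1],[0,0,0.13,14,21.5,0,-1],[0,0,0.13,14,21.5,0,-1],[0,0,0.13,14,21.5,0,-1],[0,0,0.13,14,21.5,0,-1],[0,0,0.13,14,21.5,0,-1],[0,0,0.13,14,21.5,0,-1]]
  ]
}}

```text
time: 1.1
ee_pos: [0.261, -0.3525, 0.3004]
orientation: [2.57, 1.563, 2.341]
ft_force: [-0.2, 0.2, -0.0]
opening: 0.0855
```

Emit:
{"fn": "play_rows", "kwargs": {
  "plan": [
    [[0,0,0.13,14,21.5,0,-1],[0,0,0.13,14,21.5,0,-1],[0,0,0.13,14,21.5,0,-1],[0,0,0.13,14,21.5,0,-1],[0,0,0.13,14,21.5,0,-1],[0,0,0.13,14,21.5,0,-1],[0,0,0.13,14,21.5,0,-1],[0,0,0.13,14,21.5,0,-1]]
  ]
}}

```text
time: 2.1
ee_pos: [0.3755, -0.1735, 0.2988]
orientation: [2.284, 1.56, 3.129]
ft_force: [0.3, -0.1, -1.0]
opening: 0.0852
```

```bash
cat >> h.py <<'E'
def want(a,g):
    o,m=st(); x=np.array([0,0,-1.]);z=np.array([np.cos(a),np.sin(a),0]);G=np.c_[x,np.cross(z,x),z]
    print("rot",R.from_matrix(G@m.T).as_rotvec().round(4),"shift",((np.array(g)-o["ee_pos"])*1e3).round(2))
E
python3 -c "
from h import *
g=mw(p,[[-.06,.05,.235]])[0]; want(p[2]+np.pi/2,g)"
```

```text
t2.10 tcp [ 375.49 -173.52  298.78] x [-1.110e-02  1.000e-04 -9.999e-01] zang 0.8458 zz -0.0073 F [ 0.26 -0.14 -0.96] M [-0.054  0.019 -0.038] op 85.2
q [-0.718  0.148  1.645 -0.007  1.357 -1.562]
rot [ 0.0048 -0.0105  0.8814] shift [111.14 159.83 -63.78]
```

Emit:
{"fn": "play_rows", "kwargs": {
  "plan": [
    [[0,0,0.12,14,20,0,-1],[0,0,0.12,14,20,0,-1],[0,0,0.12,14,20,0,-1],[0,0,0.12,14,20,0,-1],[0,0,0.12,14,20,0,-1],[0.005,-0.01,0.12,14,20,0,-1],[0,0,0.1,14,20,0,-1],[0,0,0.05,8,12,0,-1]]
  ]
}}

```text
time: 3.1
ee_pos: [0.484, -0.015, 0.2969]
orientation: [1.724, 1.568, -2.812]
ft_force: [0.7, -0.0, -1.3]
opening: 0.0854
```

```bash
python3 -c "
from h import *
g=mw(p,[[-.06,.05,.235]])[0]; want(p[2]+np.pi/2,g)
for n in('scene','top'):
  a=eyes.camera(n); cv2.imwrite('pics/%s1.png'%n,a)
  q=proj(n,g)[0].astype(int); cv2.imwrite('pics/%s1z.png'%n,cv2.resize(a[q[1]-60:q[1]+60,q[0]-80:q[0]+80],None,fx=5,fy=5,interpolation=cv2.INTER_CUBIC))
"
```

```text
t3.10 tcp [484.02 -14.96 296.9 ] x [-0.0029 -0.001  -1.    ] zang 1.7472 zz -0.0005 F [ 0.66 -0.04 -1.25] M [-0.036  0.021 -0.02 ] op 85.4
q [-2.750e-01  2.720e-01  1.483e+00 -2.000e-03  1.389e+00 -2.022e+00]
rot [ 0.001  -0.0029 -0.02  ] shift [  2.61   1.26 -61.9 ]
```

View pics/scene1z.png

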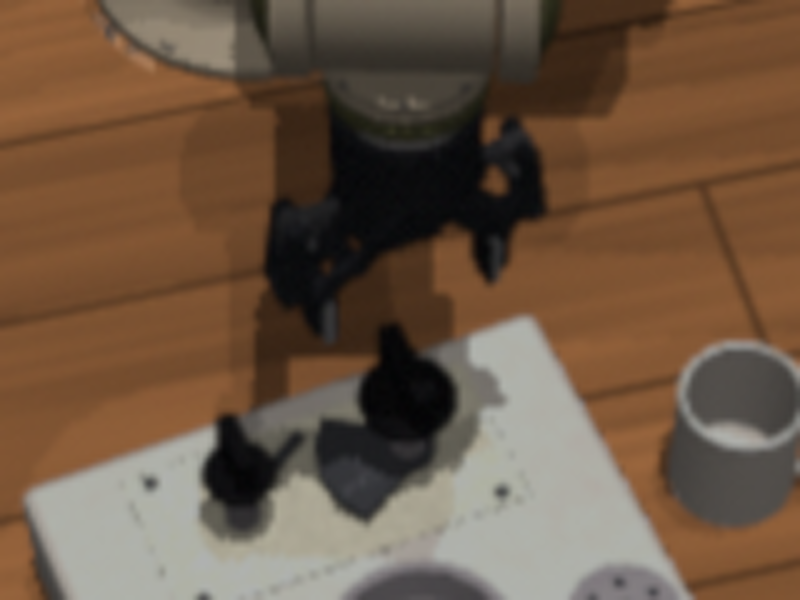

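View pics/top1z.png

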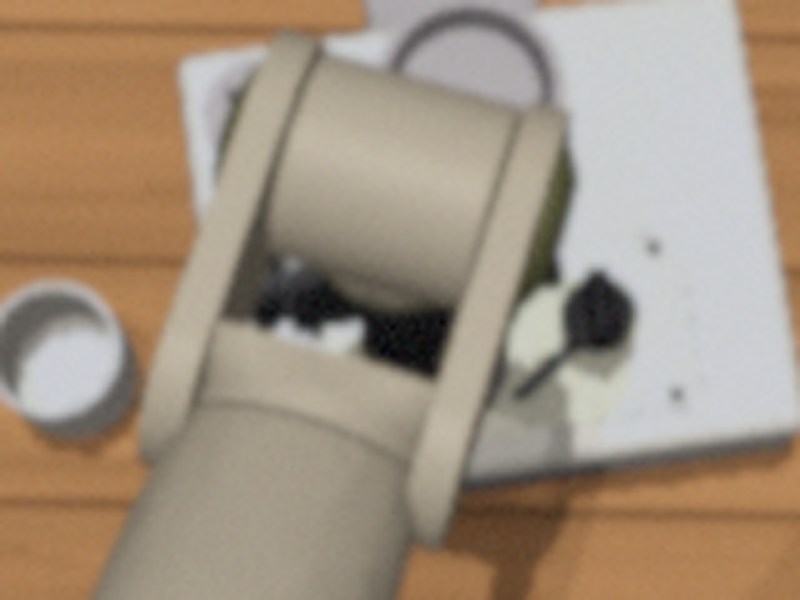

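Emit:
{"fn": "play_rows", "kwargs": {
  "plan": [
    [[0,-0.003,-0.02,2.6,1.3,-5,-1],[0,0,0,0,0,-10,-1],[0,0,0,0,0,-10,-1],[0,0,0,0,0,-10,-1],[0,0,0,0,0,-10,-1],[0,0,0,0,0,-10,-1],[0,0,0,0,0,-5,-1],[0,0,0,0,0,0,-1]]
  ]
}}

```text
time: 4.2
ee_pos: [0.4855, -0.0154, 0.2318]
orientation: [1.804, 1.569, -2.76]
ft_force: [-0.1, -1.3, -0.1]
opening: 0.0856
```

```bash
python3 -c "
from h import *
g=mw(p,[[-.06,.05,.235]])[0]; want(p[2]+np.pi/2,g)
for n in('scene',):
  a=eyes.camera(n)
  q=proj(n,g)[0].astype(int); cv2.imwrite('pics/%s2z.png'%n,cv2.resize(a[q[1]-60:q[1]+60,q[0]-80:q[0]+80],None,fx=5,fy=5,interpolation=cv2.INTER_CUBIC))
"
```

```text
t4.20 tcp [485.51 -15.44 231.81] x [-2.e-03 -8.e-04 -1.e+00] zang 1.7191 zz -0.0005 F [-0.1  -1.27 -0.14] M [-0.013 -0.009 -0.006] op 85.6
q [-2.760e-01  3.410e-01  1.589e+00 -1.000e-03  1.214e+00 -1.994e+00]
rot [ 0.0008 -0.002   0.0081] shift [1.12 1.75 3.19]
```

View pics/scene2z.png

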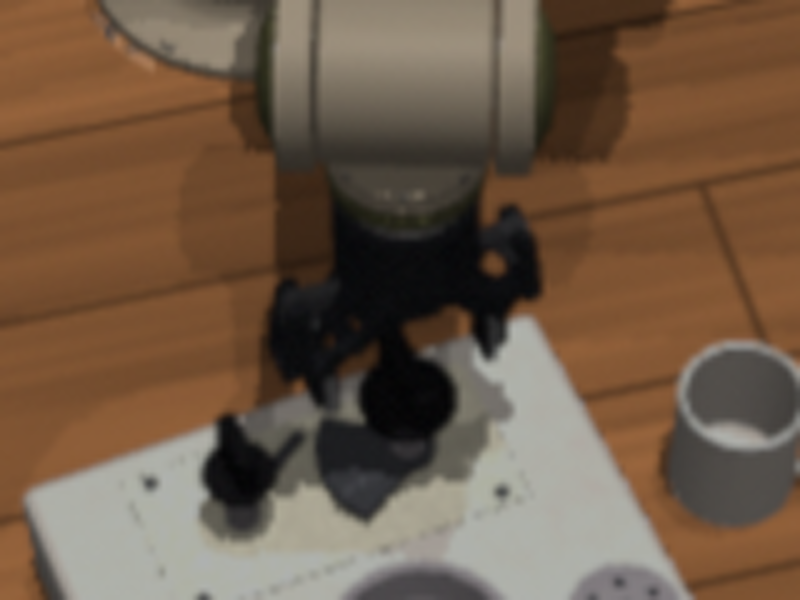

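Emit:
{"fn": "play_rows", "kwargs": {
  "plan": [
    [[0,-0.002,0.006,1,1.6,3,-1],[0,0,0,0,0,0,0.3],[0,0,0,0,0,0,0.4],[0,0,0,0,0,0,0.4],[0,0,0,0,0,0,0.4],[0,0,0,0,0,0,0.4],[0,0,0,0,0,0,0.4],[0,0,0,0,0,0,0.4]]
  ]
}}

```text
time: 5.25
ee_pos: [0.4869, -0.0138, 0.2361]
orientation: [-2.256, 1.568, -0.53]
ft_force: [-0.1, 1.2, 0.0]
opening: 0.0255
```

```bash
python3 -c "
from h import *
g=mw(p,[[-.06,.05,.235]])[0]; want(p[2]+np.pi/2,g)
"
```

```text
t5.25 tcp [486.94 -13.77 236.14] x [ 0.0025 -0.0015 -1.    ] zang 1.7257 zz -0.0018 F [-0.09  1.19  0.03] M [-0.04   0.033  0.039] op 25.5
q [-2.720e-01  3.360e-01  1.581e+00 -1.000e-03  1.221e+00 -1.997e+00]
rot [0.0015 0.0025 0.0016] shift [-0.3   0.07 -1.14]
```

Emit:
{"fn": "play_rows", "kwargs": {
  "plan": [
    [[0,0,0,0,0,0,0.5],[0,0,0,0,0,0,0.6],[0,0,0,0,0,0,0.7],[0,0,0,0,0,0,1],[0,0,0,0,0,0,1],[0,0,0,0,0,0,1],[0,0,0,0,0,0,1],[0,0,0,0,0,0,1]]
  ]
}}

```text
time: 6.25
ee_pos: [0.487, -0.0142, 0.2364]
orientation: [-2.412, 1.567, -0.686]
ft_force: [0.2, -2.3, 1.3]
opening: 0.0131
```

```bash
python3 -c "
from h import *
g=mw(p,[[-.06,.05,.235]])[0]; want(p[2]+np.pi/2,g)
"
```

```text
t6.25 tcp [487.02 -14.17 236.41] x [ 0.0028 -0.0023 -1.    ] zang 1.7256 zz -0.0027 F [ 0.21 -2.34  1.32] M [-0.131  0.059  0.065] op 13.1
q [-0.272  0.336  1.58  -0.002  1.222 -1.997]
rot [0.0023 0.0028 0.0016] shift [-0.39  0.47 -1.41]
```

Emit:
{"fn": "play_rows", "kwargs": {
  "plan": [
    [[0,0,0,0,0,-0.5,1],[0,0,0,0,0,-0.5,1],[0,0,0,0,0,-0.5,1],[0,0,0,0,0,-0.5,1],[0,0,0,0,0,-0.5,1],[0,0,0,0,0,-0.5,1],[0,0,0,0,0,-0.5,1],[0,0,0,0,0,0,1]]
  ]
}}

```text
time: 7.25
ee_pos: [0.487, -0.0142, 0.2329]
orientation: [-2.401, 1.567, -0.676]
ft_force: [-0.6, -1.2, 1.5]
opening: 0.0128
```

```bash
python3 -c "
from h import *
st()"
```

```text
t7.25 tcp [487.01 -14.17 232.91] x [ 0.003  -0.0024 -1.    ] zang 1.7256 zz -0.0029 F [-0.58 -1.17  1.49] M [-0.096  0.112  0.063] op 12.8
q [-0.272  0.34   1.586 -0.002  1.212 -1.997]
```

Emit:
{"fn": "play_rows", "kwargs": {
  "plan": [
    [[0,0,0,0,0,-0.5,1],[0,0,0,0,0,-0.5,1],[0,0,0,0,0,-0.5,1],[0,0,0,0,0,-0.5,1],[0,0,0,0,0,-0.5,1],[0,0,0,0,0,0,1],[0,0,0,0,0,0,1],[0,0,0,0,0,0,1]]
  ]
}}

```text
time: 8.25
ee_pos: [0.487, -0.0142, 0.2303]
orientation: [-2.396, 1.567, -0.67]
ft_force: [-1.7, -2.2, 1.6]
opening: 0.0132
```

```bash
python3 -c "
from h import *
st()
a=eyes.camera('scene')
q=proj('scene',[.487,-.014,.17])[0].astype(int); cv2.imwrite('pics/scene3z.png',cv2.resize(a[q[1]-60:q[1]+60,q[0]-80:q[0]+80],None,fx=5,fy=5,interpolation=cv2.INTER_CUBIC))
"
```

```text
t8.25 tcp [487.01 -14.16 230.27] x [ 0.003  -0.0024 -1.    ] zang 1.7257 zz -0.0029 F [-1.67 -2.19  1.62] M [-0.088  0.141  0.083] op 13.2
q [-0.272  0.343  1.59  -0.002  1.205 -1.997]
```

View pics/scene3z.png

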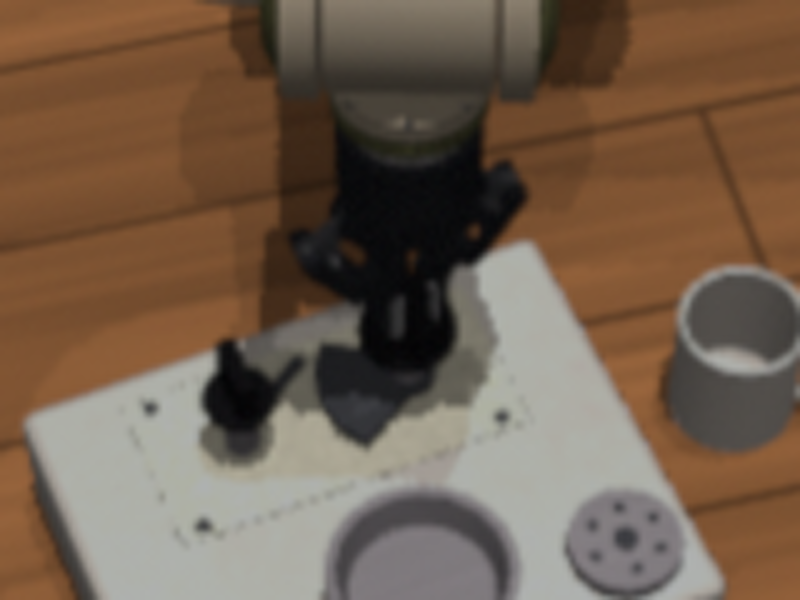

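Emit:
{"fn": "play_rows", "kwargs": {
  "plan": [
    [[0,0,0,0,0,-0.5,1],[0,0,0,0,0,-0.5,1],[0,0,0,0,0,-0.5,1],[0,0,0,0,0,-0.5,1],[0,0,0,0,0,0,1],[0,0,0,0,0,0,1],[0,0,0,0,0,0,1],[0,0,0,0,0,0,1]]
  ]
}}

```text
time: 9.3
ee_pos: [0.487, -0.0142, 0.2282]
orientation: [-2.379, 1.567, -0.654]
ft_force: [-1.0, -1.4, 1.6]
opening: 0.0128
```

```bash
python3 -c "
from h import *
st()"
```

```text
t9.30 tcp [487.02 -14.15 228.19] x [ 0.0032 -0.0024 -1.    ] zang 1.7257 zz -0.0029 F [-1.   -1.44  1.58] M [-0.167  0.162  0.08 ] op 12.8
q [-0.272  0.346  1.593 -0.002  1.199 -1.997]
```

Emit:
{"fn": "play_rows", "kwargs": {
  "plan": [
    [[0,0,0,0,0,-0.5,1],[0,0,0,0,0,-0.5,1],[0,0,0,0,0,-0.5,1],[0,0,0,0,0,-0.5,1],[0,0,0,0,0,0,1],[0,0,0,0,0,0,1],[0,0,0,0,0,0,1],[0,0,0,0,0,0,1]]
  ]
}}

```text
time: 10.3
ee_pos: [0.487, -0.0142, 0.2261]
orientation: [-2.393, 1.567, -0.668]
ft_force: [-0.5, -1.7, 3.1]
opening: 0.0128
```

```bash
python3 -c "
from h import *
st()"
```

```text
t10.30 tcp [487.01 -14.19 226.06] x [ 0.0031 -0.0025 -1.    ] zang 1.7256 zz -0.0029 F [-0.47 -1.67  3.12] M [-0.136  0.215  0.036] op 12.8
q [-0.272  0.348  1.596 -0.002  1.193 -1.997]
```

Emit:
{"fn": "play_rows", "kwargs": {
  "plan": [
    [[0,0,0,0,0,-0.5,1],[0,0,0,0,0,-0.5,1],[0,0,0,0,0,-0.5,1],[0,0,0,0,0,-0.5,1],[0,0,0,0,0,0,1],[0,0,0,0,0,0,1],[0,0,0,0,0,0,1],[0,0,0,0,0,0,1]]
  ]
}}

```text
time: 11.3
ee_pos: [0.487, -0.0142, 0.224]
orientation: [-2.376, 1.567, -0.65]
ft_force: [-0.8, -1.1, 3.2]
opening: 0.0127
```

```bash
python3 -c "
from h import *
st()"
```

```text
t11.30 tcp [487.01 -14.17 223.97] x [ 0.0032 -0.0024 -1.    ] zang 1.7257 zz -0.0029 F [-0.84 -1.14  3.21] M [-0.049  0.165  0.065] op 12.7
q [-0.272  0.351  1.6   -0.002  1.188 -1.997]
```

Emit:
{"fn": "play_rows", "kwargs": {
  "plan": [
    [[0,0,0,0,0,-0.5,1],[0,0,0,0,0,-0.5,1],[0,0,0,0,0,-0.5,1],[0,0,0,0,0,-0.5,1],[0,0,0,0,0,0,1],[0,0,0,0,0,0,1],[0,0,0,0,0,0,1],[0,0,0,0,0,0,1]]
  ]
}}

```text
time: 12.3
ee_pos: [0.487, -0.0142, 0.2219]
orientation: [-2.366, 1.567, -0.64]
ft_force: [-0.4, -1.9, 3.7]
opening: 0.0125
```

```bash
python3 -c "
from h import *
st()
a=eyes.camera('scene')
q=proj('scene',[.487,-.014,.17])[0].astype(int); cv2.imwrite('pics/scene4z.png',cv2.resize(a[q[1]-60:q[1]+60,q[0]-80:q[0]+80],None,fx=5,fy=5,interpolation=cv2.INTER_CUBIC))
"
```

```text
t12.30 tcp [487.02 -14.16 221.9 ] x [ 0.0033 -0.0025 -1.    ] zang 1.7257 zz -0.003 F [-0.4  -1.94  3.74] M [-0.059  0.21   0.027] op 12.5
q [-0.272  0.353  1.603 -0.002  1.182 -1.997]
```

View pics/scene4z.png

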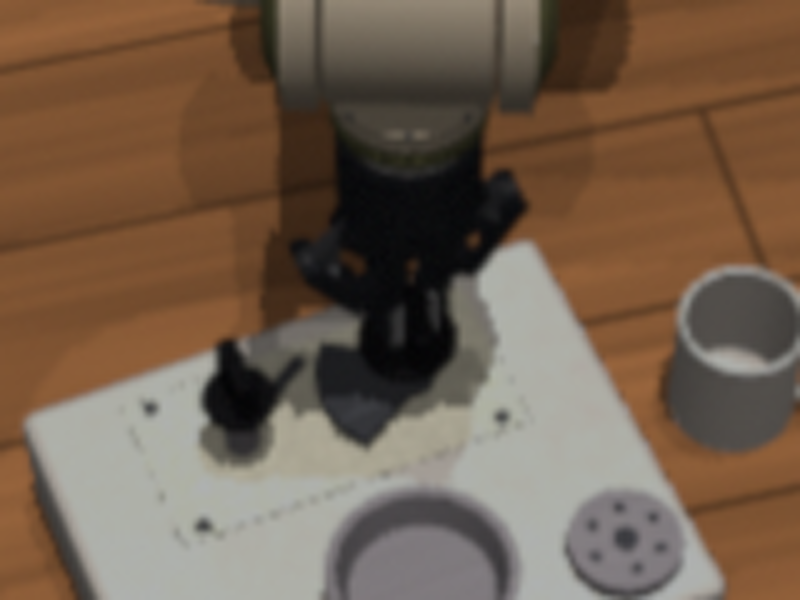

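Emit:
{"fn": "play_rows", "kwargs": {
  "plan": [
    [[0,0,0,0,0,-0.5,1],[0,0,0,0,0,-0.5,1],[0,0,0,0,0,-0.5,1],[0,0,0,0,0,-0.5,1],[0,0,0,0,0,0,1],[0,0,0,0,0,0,1],[0,0,0,0,0,0,1],[0,0,0,0,0,0,1]]
  ]
}}

```text
time: 13.35
ee_pos: [0.4869, -0.0141, 0.2215]
orientation: [-2.297, 1.565, -0.572]
ft_force: [-1.2, -1.8, 4.4]
opening: 0.013
```

```bash
python3 -c "
from h import *
st()"
```

```text
t13.35 tcp [486.92 -14.14 221.54] x [ 0.0048 -0.0031 -1.    ] zang 1.7257 zz -0.0038 F [-1.18 -1.78  4.42] M [-0.081  0.378  0.057] op 13.0
q [-0.272  0.353  1.604 -0.002  1.179 -1.997]
```

Emit:
{"fn": "play_rows", "kwargs": {
  "plan": [
    [[0,0,0,0,0,-0.6,1],[0,0,0,0,0,-0.6,1],[0,0,0,0,0,-0.6,1],[0,0,0,0,0,-0.6,1],[0,0,0,0,0,-0.6,1],[0,0,0,0,0,-0.6,1],[0,0,0,0,0,-0.6,1],[0,0,0,0,0,-0.6,1]]
  ]
}}

```text
time: 14.35
ee_pos: [0.4868, -0.014, 0.2202]
orientation: [-2.232, 1.562, -0.506]
ft_force: [-2.8, -1.0, 11.1]
opening: 0.013
```

```bash
python3 -c "
from h import *
st()"
```

```text
t14.35 tcp [486.78 -14.04 220.17] x [ 0.0075 -0.0041 -1.    ] zang 1.726 zz -0.0052 F [-2.79 -1.01 11.08] M [0.013 0.794 0.037] op 13.0
q [-0.272  0.354  1.608 -0.002  1.172 -1.997]
```

Emit:
{"fn": "play_rows", "kwargs": {
  "plan": [
    [[0,0,-0.012,0,0,-0.4,1],[0,0,-0.012,0,0,-0.4,1],[0,0,-0.012,0,0,-0.4,1],[0,0,0,0,0,-0.4,1],[0,0,0,0,0,-0.4,1],[0,0,0,0,0,-0.4,1],[0,0,0,0,0,-0.4,1],[0,0,0,0,0,-0.4,1]]
  ]
}}

```text
time: 15.35
ee_pos: [0.4866, -0.014, 0.2205]
orientation: [-2.185, 1.56, -0.497]
ft_force: [-3.0, -0.9, 8.9]
opening: 0.0126
```

```bash
python3 -c "
from h import *
st()"
```

```text
t15.35 tcp [486.58 -13.99 220.46] x [ 0.0096 -0.0052 -0.9999] zang 1.6886 zz -0.0063 F [-2.98 -0.86  8.93] M [0.066 0.737 0.028] op 12.6
q [-0.272  0.352  1.609 -0.003  1.169 -1.959]
```

Emit:
{"fn": "play_rows", "kwargs": {
  "plan": [
    [[0.001,0.001,-0.06,0,0,-0.45,1],[0.001,0.001,-0.06,0,0,-0.45,1],[0.001,0.001,-0.06,0,0,-0.45,1],[0,0.001,-0.06,0,0,-0.45,1],[0,0.001,-0.06,0,0,-0.45,1],[0,0,-0.06,0,0,-0.45,1],[0,0,-0.06,0,0,-0.45,1],[0,0,-0.06,0,0,-0.45,1]]
  ]
}}

```text
time: 16.35
ee_pos: [0.4869, -0.0144, 0.2204]
orientation: [-2.14, 1.561, -0.946]
ft_force: [-2.5, -1.8, 8.5]
opening: 0.0128
```

```bash
python3 -c "
from h import *
st()"
```

```text
t16.35 tcp [486.88 -14.45 220.45] x [ 0.0057 -0.0078 -1.    ] zang 1.1936 zz -0.0052 F [-2.49 -1.79  8.55] M [0.026 0.661 0.074] op 12.8
q [-0.271  0.354  1.606 -0.007  1.174 -1.462]
```

Emit:
{"fn": "play_rows", "kwargs": {
  "plan": [
    [[0.001,0.001,-0.06,0,0,-0.45,1],[0.001,0.001,-0.06,0,0,-0.45,1],[0.001,0.001,-0.06,0,0,-0.45,1],[0.001,0,-0.06,0,0,-0.45,1],[0.001,0,-0.06,0,0,-0.45,1],[0,0,-0.06,0,0,-0.45,1],[0,0,-0.06,0,0,-0.45,1],[0,0,-0.06,0,0,-0.45,1]]
  ]
}}

```text
time: 17.35
ee_pos: [0.4867, -0.0151, 0.2205]
orientation: [-1.913, 1.563, -1.215]
ft_force: [-4.1, -0.7, 10.1]
opening: 0.0129
```

```bash
python3 -c "
from h import *
st()"
```

```text
t17.35 tcp [486.74 -15.06 220.48] x [ 0.0028 -0.0074 -1.    ] zang 0.6979 zz -0.0027 F [-4.08 -0.68 10.05] M [-0.023  0.628  0.09 ] op 12.9
q [-0.272  0.355  1.605 -0.007  1.177 -0.967]
```

Emit:
{"fn": "play_rows", "kwargs": {
  "plan": [
    [[0.001,0,-0.06,0,0,-0.45,1],[0.001,0,-0.06,0,0,-0.45,1],[0.001,0,-0.06,0,0,-0.45,1],[0.001,0,-0.06,0,0,-0.45,1],[0.001,0,-0.06,0,0,-0.45,1],[0.001,0,-0.04,0,0,-0.45,1],[0,0,-0.02,0,0,-0.45,1],[0,0,0,0,0,-0.45,1]]
  ]
}}

```text
time: 18.35
ee_pos: [0.4862, -0.0155, 0.2205]
orientation: [-1.402, 1.565, -1.076]
ft_force: [-3.4, -1.2, 9.6]
opening: 0.0127
```

```bash
python3 -c "
from h import *
st()"
```

```text
t18.35 tcp [486.24 -15.53 220.46] x [ 0.0029 -0.0055 -1.    ] zang 0.3258 zz 0.001 F [-3.4  -1.19  9.63] M [-0.077  0.546 -0.056] op 12.7
q [-0.274  0.354  1.607 -0.005  1.177 -0.598]
```

Emit:
{"fn": "play_rows", "kwargs": {
  "plan": [
    [[0,0,-0.015,0,0,-0.45,1],[0,0,-0.015,0,0,-0.45,1],[0,0,-0.01,0,0,-0.45,1],[0,0,-0.01,0,0,-0.45,1],[0,0,0,0,0,-0.45,1],[0,0,0,0,0,-0.45,1],[0,0,0,0,0,-0.4,1],[0,0,0,0,0,-0.4,1]]
  ]
}}

```text
time: 19.35
ee_pos: [0.486, -0.0154, 0.2205]
orientation: [-1.193, 1.562, -0.918]
ft_force: [-1.5, -0.8, 7.7]
opening: 0.0129
```

```bash
python3 -c "
from h import *
st()"
```

```text
t19.35 tcp [485.95 -15.37 220.5 ] x [ 0.0055 -0.0072 -1.    ] zang 0.2747 zz 0.0034 F [-1.48 -0.79  7.66] M [0.003 0.646 0.016] op 12.9
q [-0.274  0.353  1.609 -0.006  1.173 -0.546]
```

Emit:
{"fn": "play_rows", "kwargs": {
  "plan": [
    [[0,0,0,0,0,2,1],[0,0,0,0,0,2,1],[0,0,0,0,0,2,1],[0,0,0,0,0,2,1],[0,0,0,0,0,2,1],[0,0,0,0,0,2,1],[0,0,0,0,0,1.5,1],[0,0,0,0,0,1.5,1]]
  ]
}}

```text
time: 20.35
ee_pos: [0.4859, -0.0153, 0.2358]
orientation: [-1.232, 1.562, -0.957]
ft_force: [0.1, -1.0, 2.3]
opening: 0.0129
```

```bash
python3 -c "
from h import *
st()
for n in('scene',):
  a=eyes.camera(n)
  q=proj(n,[.487,-.014,.17])[0].astype(int); cv2.imwrite('pics/%s5z.png'%n,cv2.resize(a[q[1]-60:q[1]+60,q[0]-80:q[0]+80],None,fx=5,fy=5,interpolation=cv2.INTER_CUBIC))"
```

```text
t20.35 tcp [485.92 -15.35 235.79] x [ 0.0049 -0.0069 -1.    ] zang 0.2746 zz 0.0028 F [ 0.13 -1.02  2.3 ] M [-0.042  0.163 -0.023] op 12.9
q [-0.274  0.335  1.585 -0.006  1.215 -0.546]
```

View pics/scene5z.png

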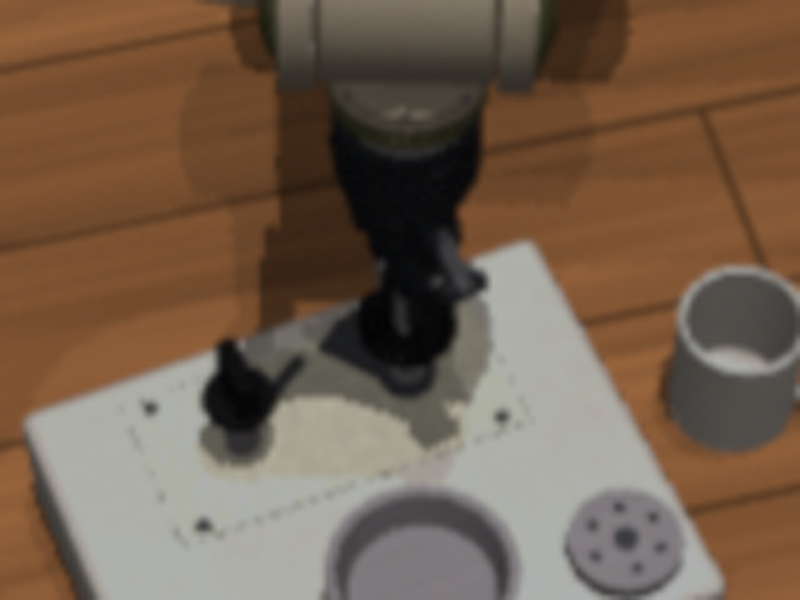

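Emit:
{"fn": "play_rows", "kwargs": {
  "plan": [
    [[0,0,0,0,0,0.5,0.2],[0,0,0,0,0,0,0],[0,0,0,0,0,0,0],[0,0,0,0,0,0,-0.3],[0,0,0,0,0,10,-0.5],[0,0,0,0,0,20,-0.5],[0,0,0,0,0,20,-0.5],[0,0,0,0,0,10,-1]]
  ]
}}

```text
time: 21.4
ee_pos: [0.4856, -0.0148, 0.299]
orientation: [-1.248, 1.564, -0.973]
ft_force: [-0.7, 0.5, -0.3]
opening: 0.0799
```

```bash
python3 -c "
from h import *
g=mw(p,[[-.06,-.05,.218]])[0]; want(p[2]+np.pi/2,g)
for n in('scene',):
  a=eyes.camera(n)
  q=proj(n,[.487,-.014,.17])[0].astype(int); cv2.imwrite('pics/%s6z.png'%n,cv2.resize(a[q[1]-60:q[1]+60,q[0]-80:q[0]+80],None,fx=5,fy=5,interpolation=cv2.INTER_CUBIC))"
```

```text
t21.40 tcp [485.62 -14.83 298.98] x [ 0.0039 -0.0057 -1.    ] zang 0.2747 zz 0.0022 F [-0.65  0.47 -0.27] M [-0.022 -0.05  -0.003] op 79.9
q [-0.273  0.271  1.479 -0.005  1.387 -0.547]
rot [0.0018 0.0073 1.4525] shift [ 16.59 -97.65 -80.98]
```

View pics/scene6z.png

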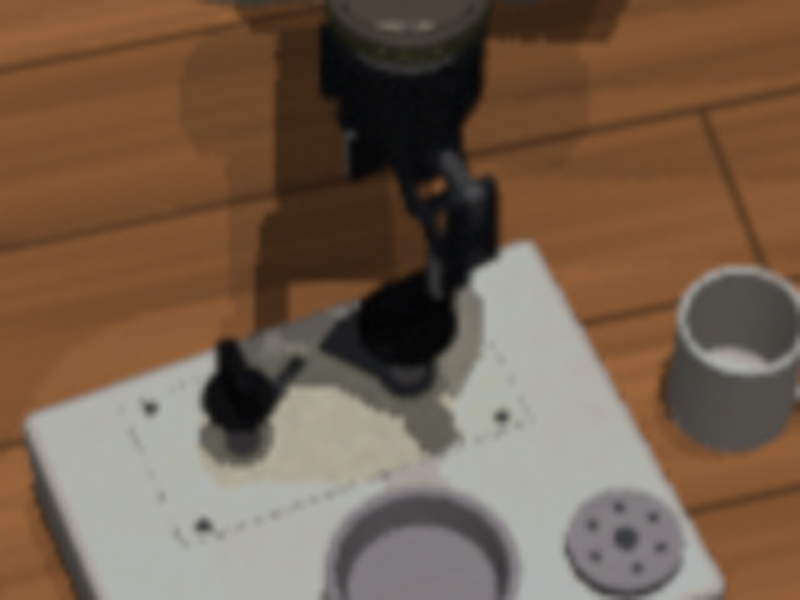

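Emit:
{"fn": "play_rows", "kwargs": {
  "plan": [
    [[0,0,0.12,2,-12,0,-1],[0,0,0.12,2,-12,0,-1],[0,0,0.12,2,-12,0,-1],[0,0.002,0.12,2,-12,0,-1],[0,0.002,0.12,2,-12,0,-1],[0,0.002,0.12,2,-12,0,-1],[0,0,0.12,2,-12,0,-1],[0,0,0.12,2,-12,0,-1]]
  ]
}}

```text
time: 22.45
ee_pos: [0.5013, -0.1129, 0.2974]
orientation: [2.189, 1.569, -2.827]
ft_force: [-0.5, 0.5, 0.2]
opening: 0.0857
```

```bash
python3 -c "
from h import *
want(p[2]+np.pi/2,[.5021,-.1133,.217])"
```

```text
t22.45 tcp [ 501.29 -112.89  297.44] x [-2.2e-03 -7.0e-04 -1.0e+00] zang 1.2673 zz -0.0013 F [-0.5   0.47  0.19] M [ 0.018 -0.024  0.022] op 85.7
q [-0.452  0.323  1.406 -0.002  1.414 -1.719]
rot [ 0.0012 -0.002   0.4599] shift [  0.81  -0.41 -80.44]
```

Emit:
{"fn": "play_rows", "kwargs": {
  "plan": [
    [[0,0,0.11,0.5,0,0,-1],[0,0,0.11,0,0,0,-1],[0,0,0.11,0,0,0,-1],[0,0,0.1,0,0,0,-1],[0,0,0,0,0,-10,-1],[0,0,0,0,0,-15,-1],[0,0,0,0,0,-15,-1],[0,0,0,0,0,0,-1]]
  ]
}}

```text
time: 23.45
ee_pos: [0.5008, -0.1134, 0.2515]
orientation: [1.31, 1.563, 3.013]
ft_force: [0.5, 0.3, 0.2]
opening: 0.0856
```

```bash
python3 -c "
from h import *
want(p[2]+np.pi/2,[.5021,-.1133,.217])
for n in('scene',):
  a=eyes.camera(n)
  q=proj(n,[.487,-.06,.17])[0].astype(int); cv2.imwrite('pics/%s7z.png'%n,cv2.resize(a[q[1]-60:q[1]+60,q[0]-80:q[0]+80],None,fx=5,fy=5,interpolation=cv2.INTER_CUBIC))"
```

```text
t23.45 tcp [ 500.78 -113.38  251.5 ] x [-0.0082  0.0011 -1.    ] zang 1.7032 zz 0.0021 F [0.49 0.31 0.22] M [ 0.015 -0.033  0.06 ] op 85.6
q [-0.453  0.366  1.482 -0.003  1.301 -2.155]
rot [-0.001  -0.0082  0.0241] shift [  1.32   0.08 -34.5 ]
```

View pics/scene7z.png

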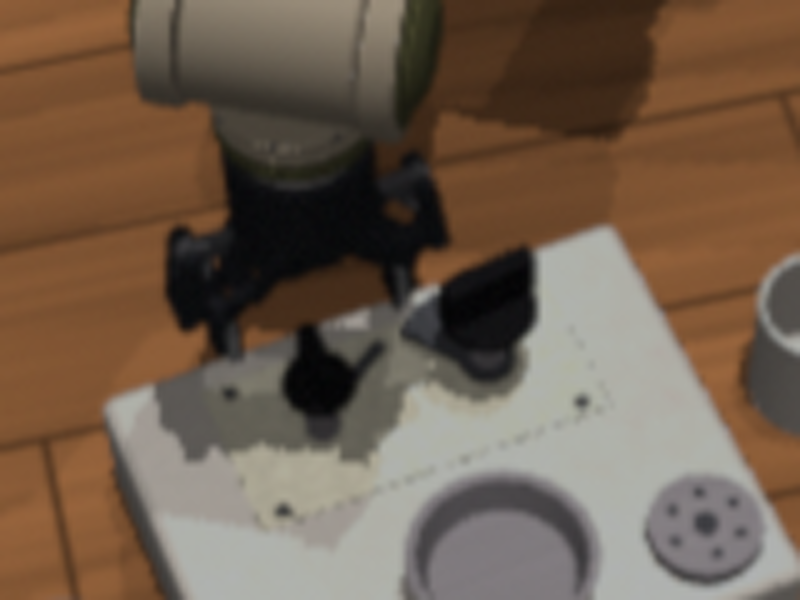

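Emit:
{"fn": "play_rows", "kwargs": {
  "plan": [
    [[0,-0.006,0.024,1.3,0,0,-0.5],[0,0,0,0,0,-4,-0.3],[0,0,0,0,0,-8,-0.2],[0,0,0,0,0,-8,-0.2],[0,0,0,0,0,-8,-0.2],[0,0,0,0,0,-6,-0.2],[0,0,0,0,0,0,0],[0,0,0,0,0,0,0.4]]
  ]
}}

```text
time: 24.5
ee_pos: [0.5026, -0.1136, 0.2166]
orientation: [-2.067, 1.57, -0.339]
ft_force: [-0.3, 0.2, -0.3]
opening: 0.0264
```

```bash
python3 -c "
from h import *
want(p[2]+np.pi/2,[.5021,-.1133,.217])"
```

```text
t24.50 tcp [ 502.63 -113.6   216.56] x [ 8.e-04 -3.e-04 -1.e+00] zang 1.7277 zz -0.0004 F [-0.34  0.17 -0.27] M [ 0.031 -0.02  -0.045] op 26.4
q [-0.452  0.405  1.535  0.     1.202 -2.18 ]
rot [ 0.0003  0.0008 -0.0004] shift [-0.53  0.3   0.44]
```

Emit:
{"fn": "play_rows", "kwargs": {
  "plan": [
    [[0,0,0,-0.5,0,0.5,0.5],[0,0,0,0,0,0,0.6],[0,0,0,0,0,0,0.7],[0,0,0,0,0,0,1],[0,0,0,0,0,0,1],[0,0,0,0,0,0,1],[0,0,-0.02,0,0,0,1],[0,0,-0.02,0,0,0,1]]
  ]
}}

```text
time: 25.5
ee_pos: [0.5022, -0.1134, 0.2178]
orientation: [-2.041, 1.569, -0.355]
ft_force: [-0.1, 0.5, 1.1]
opening: 0.0109
```

```bash
python3 -c "
from h import *
st()"
```

```text
t25.50 tcp [ 502.17 -113.43  217.82] x [ 1.8e-03 -7.0e-04 -1.0e+00] zang 1.6855 zz -0.0009 F [-0.13  0.47  1.08] M [0.152 0.018 0.122] op 10.9
q [-0.452  0.402  1.535  0.     1.203 -2.138]
```

Emit:
{"fn": "play_rows", "kwargs": {
  "plan": [
    [[0,0,-0.02,0,0,0,1],[0,0,-0.02,0,0,0,1],[0,0,-0.02,0,0,0,1],[0,0,-0.02,0,0,0,1],[0,0,-0.02,0,0,0,1],[0,0,-0.02,0,0,0,1],[0,0,-0.02,0,0,0,1],[0,0,-0.02,0,0,0,1]]
  ]
}}

```text
time: 26.5
ee_pos: [0.5022, -0.1135, 0.2178]
orientation: [-2.102, 1.569, -0.588]
ft_force: [-0.3, 0.7, 1.3]
opening: 0.0111
```

```bash
python3 -c "
from h import *
st()"
```

```text
t26.50 tcp [ 502.2  -113.5   217.84] x [ 0.0017 -0.0012 -1.    ] zang 1.514 zz -0.0011 F [-0.34  0.74  1.28] M [0.087 0.061 0.088] op 11.1
q [-0.452  0.402  1.535 -0.     1.203 -1.966]
```

Free past 0.2 rad with only friction torque (about 0.09 N m), so the plate is out of the way. I'll keep turning.

Emit:
{"fn": "play_rows", "kwargs": {
  "plan": [
    [[0,0,-0.06,0,0,0,1],[0,0,-0.06,0,0,0,1],[0,0,-0.06,0,0,0,1],[0,0,-0.06,0,0,0,1],[0,0,-0.06,0,0,0,1],[0,0,-0.06,0,0,0,1],[0,0,-0.06,0,0,0,1],[0,0,-0.06,0,0,0,1]]
  ]
}}

```text
time: 27.5
ee_pos: [0.5022, -0.1137, 0.2178]
orientation: [-2.288, 1.568, -1.276]
ft_force: [0.9, 0.8, 0.9]
opening: 0.0106
```

```bash
python3 -c "
from h import *
st()"
```

```text
t27.50 tcp [ 502.17 -113.73  217.84] x [ 7.0e-04 -2.3e-03 -1.0e+00] zang 1.0123 zz -0.0016 F [0.88 0.76 0.88] M [0.127 0.068 0.079] op 10.6
q [-0.452  0.402  1.534 -0.002  1.204 -1.464]
```

Emit:
{"fn": "play_rows", "kwargs": {
  "plan": [
    [[0,0,-0.06,0,0,0,1],[0,0,-0.06,0,0,0,1],[0,0,-0.06,0,0,0,1],[0,0,-0.04,0,0,0,1],[0,0,-0.02,0,0,0,1],[0,0,-0.02,0,0,0,1],[0,0,-0.015,0,0,0,1],[0,0,-0.015,0,0,0,1]]
  ]
}}

```text
time: 28.5
ee_pos: [0.5021, -0.1138, 0.2178]
orientation: [-2.407, 1.568, -1.699]
ft_force: [-0.0, 1.2, 1.3]
opening: 0.011
```

```bash
python3 -c "
from h import *
st()"
```

```text
t28.50 tcp [ 502.08 -113.84  217.83] x [-4.0e-04 -2.8e-03 -1.0e+00] zang 0.7085 zz -0.0021 F [-0.02  1.21  1.28] M [0.164 0.068 0.917] op 11.0
q [-0.452  0.402  1.534 -0.003  1.204 -1.16 ]
```

Emit:
{"fn": "play_rows", "kwargs": {
  "plan": [
    [[0,0,0.01,0,0,0,1],[0,0,0,0,0,0,0.4],[0,0,0,0,0,0,0],[0,0,0,0,0,0,-0.2],[0,0,0,0,0,0,-0.2],[0,0,0,0,0,15,-0.2],[0,0,0,0,0,25,-0.2],[0,0,0,0,0,30,-0.2]]
  ]
}}

```text
time: 29.5
ee_pos: [0.5015, -0.1139, 0.2875]
orientation: [2.536, 1.566, -3.03]
ft_force: [-0.2, 0.1, -0.0]
opening: 0.0512
```

Emit:
{"fn": "play_rows", "kwargs": {
  "plan": [
    [[0,0,0,-10,-20,20,-0.2],[0,0,0,-10,-30,10,-0.2],[0,0,0,-10,-30,0,-0.2],[0,0,0,-10,-30,0,-0.2],[0,0,0,-10,-30,0,-0.2],[0,0,0,-10,-30,0,-0.2],[0,0,0,0,-10,0,-0.2],[0,0,0,0,0,0,-0.2]]
  ]
}}

```text
time: 30.5
ee_pos: [0.4397, -0.2986, 0.3211]
orientation: [-2.243, 1.568, -1.525]
ft_force: [0.3, -0.1, 0.2]
opening: 0.0512
```

```bash
python3 -c "
from h import *
st()
for n in('scene','top'):
  a=eyes.camera(n); cv2.imwrite('pics/%s8.png'%n,a)
  q=proj(n,[.53,-.05,.12])[0].astype(int); cv2.imwrite('pics/%s8z.png'%n,cv2.resize(a[q[1]-60:q[1]+60,q[0]-80:q[0]+80],None,fx=5,fy=5,interpolation=cv2.INTER_CUBIC))"
```

```text
t30.50 tcp [ 439.66 -298.58  321.06] x [ 1.e-04 -3.e-03 -1.e+00] zang 0.718 zz -0.0019 F [ 0.31 -0.13  0.16] M [0.037 0.002 0.042] op 51.2
q [-0.819  0.335  1.317 -0.002  1.487 -1.537]
```

View pics/scene8z.png

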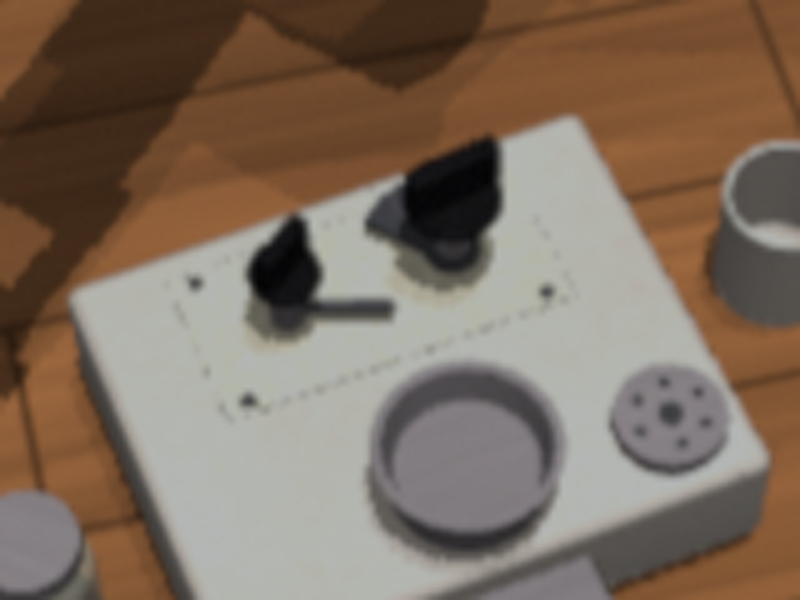

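View pics/top8.png

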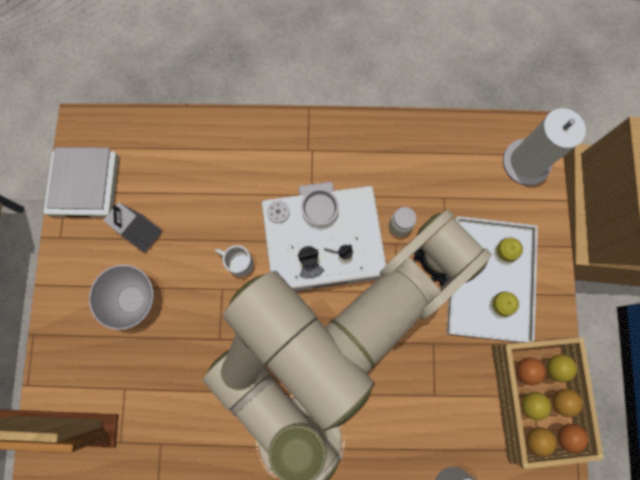

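```bash
python3 -c "
from station import job
print(job.close_job())"
```

```text
the job is handed in; nothing more can be done
None
```

I set the guard lock and turned the selector home, and handed the job in at about 30.6 s of the 70 s allowed. The hand-in gives no verdict.

**Guard lock**
- I gripped the T-handle and pressed it down. The rubber stop was met about 15 mm down.
- I held it there at about 8–11 N while turning it clockwise by about 1.45 rad. The gripper torque stayed under 0.1 N m in every reading.
- I then let it rise to its starting height and released it.

**Selector**
- It turned freely past the blocking point, with only friction torque of about 0.1 N m.
- It met its end stop at about 1.0 rad, where the torque rose to 0.9 N m. I released it and moved the arm clear.

**Last checks**
- The final pictures show the stop plate swung to the front, the handle up, the pawl past the plate, and the other things where they were.
- The wrist force reads about zero.
- While pressing, the force reading was about 1–2 N below what the spring should give. I put this down to sensor noise, so the press may have been that much harder than read, which is still well under 18 N.
- The two cameras disagreed by 3–4 mm on where the machine stood, so I used their combined fit. The grip came out centred.

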